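# Seal and load sample jars on a stopped carousel sampler

## Task

Load the sampler. First press its red stop button down until it latches; then, holding each sample jar on the light-blue mat by its brown body, stand it in the slide of the cap sealer, push the sprung slide fully home so that the shoe presses the loose cap down, and stand the sealed jar upright in a free ring seat of the carousel. When every jar is sealed and loaded, turn the stop button's head clockwise to release it so that it springs up, and leave the sealer's slide empty and sprung back, never pressing on a cap with the gripper and not disturbing the two jars already on the carousel, the bottle or the tub of caps.

Things in the scene. Friction and masses are not known exactly. Their poses are not given: they have to be found in the camera images.
- jar1: sample jar, brown cylinder 50 mm in diameter and 54 mm tall with a paper label, 120 to 220 g; origin at the centre of its underside, z up. An orange neck shows for 8 mm under its white cap while the cap is loose (top of cap at 80 mm); sealed, the cap hides it (top at 72 mm). Starts upright on the light-blue mat at the robot's right; may be absent
- cap1: white snap cap of jar1, 44 mm in diameter, 15 mm tall, origin at the centre of its underside: 65 mm above the jar's origin while loose, about 57 mm once the sealer has pressed it down; it slides stiffly (6 N) and stays where it is pushed
- jar2: sample jar, brown cylinder 50 mm in diameter and 54 mm tall with a paper label, 120 to 220 g; origin at the centre of its underside, z up. An orange neck shows for 8 mm under its white cap while the cap is loose (top of cap at 80 mm); sealed, the cap hides it (top at 72 mm). Starts upright on the light-blue mat at the robot's right; may be absent
- cap2: white snap cap of jar2, 44 mm in diameter, 15 mm tall, origin at the centre of its underside: 65 mm above the jar's origin while loose, about 57 mm once the sealer has pressed it down; it slides stiffly (6 N) and stays where it is pushed
- jar3: sample jar, brown cylinder 50 mm in diameter and 54 mm tall with a paper label, 120 to 220 g; origin at the centre of its underside, z up. An orange neck shows for 8 mm under its white cap while the cap is loose (top of cap at 80 mm); sealed, the cap hides it (top at 72 mm). Starts upright on the light-blue mat at the robot's right; may be absent
- cap3: white snap cap of jar3, 44 mm in diameter, 15 mm tall, origin at the centre of its underside: 65 mm above the jar's origin while loose, about 57 mm once the sealer has pressed it down; it slides stiffly (6 N) and stays where it is pushed
- jar4: sample jar, brown cylinder 50 mm in diameter and 54 mm tall with a paper label, 120 to 220 g; origin at the centre of its underside, z up. An orange neck shows for 8 mm under its white cap while the cap is loose (top of cap at 80 mm); sealed, the cap hides it (top at 72 mm). Starts upright on the light-blue mat at the robot's right; may be absent
- cap4: white snap cap of jar4, 44 mm in diameter, 15 mm tall, origin at the centre of its underside: 65 mm above the jar's origin while loose, about 57 mm once the sealer has pressed it down; it slides stiffly (6 N) and stays where it is pushed
- sealedA: a jar of the same kind, already sealed (72 mm tall), standing in a ring seat of the carousel; leave it alone. Origin at the centre of its underside
- sealedB: a jar of the same kind, already sealed (72 mm tall), standing in a ring seat of the carousel; leave it alone. Origin at the centre of its underside
- seat0 (a point): floor of a ring seat on the sampler's slate-grey carousel disc (276 mm across, upper face 80 mm above the bench, at the robot's left; it does not turn here), 100 mm from the disc's centre: centre of an aluminium ring 60 mm inside, 68 mm outside, 10 mm tall; the six seats are 60 degrees apart, and two are taken by the sealed jars
- seat1 (a point): floor of a ring seat on the sampler's slate-grey carousel disc (276 mm across, upper face 80 mm above the bench, at the robot's left; it does not turn here), 100 mm from the disc's centre: centre of an aluminium ring 60 mm inside, 68 mm outside, 10 mm tall; the six seats are 60 degrees apart, and two are taken by the sealed jars
- seat2 (a point): floor of a ring seat on the sampler's slate-grey carousel disc (276 mm across, upper face 80 mm above the bench, at the robot's left; it does not turn here), 100 mm from the disc's centre: centre of an aluminium ring 60 mm inside, 68 mm outside, 10 mm tall; the six seats are 60 degrees apart, and two are taken by the sealed jars
- seat3 (a point): floor of a ring seat on the sampler's slate-grey carousel disc (276 mm across, upper face 80 mm above the bench, at the robot's left; it does not turn here), 100 mm from the disc's centre: centre of an aluminium ring 60 mm inside, 68 mm outside, 10 mm tall; the six seats are 60 degrees apart, and two are taken by the sealed jars
- seat4 (a point): floor of a ring seat on the sampler's slate-grey carousel disc (276 mm across, upper face 80 mm above the bench, at the robot's left; it does not turn here), 100 mm from the disc's centre: centre of an aluminium ring 60 mm inside, 68 mm outside, 10 mm tall; the six seats are 60 degrees apart, and two are taken by the sealed jars
- seat5 (a point): floor of a ring seat on the sampler's slate-grey carousel disc (276 mm across, upper face 80 mm above the bench, at the robot's left; it does not turn here), 100 mm from the disc's centre: centre of an aluminium ring 60 mm inside, 68 mm outside, 10 mm tall; the six seats are 60 degrees apart, and two are taken by the sealed jars
- stop (a joint): travel of the red mushroom stop button: 0 up, 0.008 m pressed down; it takes about 6 N, snaps over past the middle and latches down (held by about 3 N) until its head is turned
- stop_twist (a joint): turn of the stop button's head, 0 at rest to 0.9 rad, clockwise seen from above; spring return, up to 0.4 N m; once the latched head has been turned by more than about 0.6 rad the button springs up by itself as soon as the grip lets it
- stop_top (a point): centre of the top of the stop button's red round head, 40 mm in diameter and 17 mm tall, on a yellow plate on the white console at the left end of the sampler; 31.5 mm above the yellow plate when up, 23.5 mm when down; the straight rim that can be gripped lies 4 to 15 mm below this point
- sealer: cap sealer: aluminium base 250 x 110 x 12 mm with, at the far end, a white housing 108 mm wide and 126 mm high holding the sloping pressure shoe. Origin on the bench under the middle of the slide's nest at rest; its x axis is the direction in which the slide is pushed (away from the robot); the housing begins 65 mm beyond the origin
- slide (a joint): travel of the sealer's steel slide along the sealer's x: 0 at rest (spring returned), 0.110 m fully home against the stop; spring 3 N at rest, 7.5 N fully home, plus 2 to 4 N while the slippery shoe presses a cap down; the cap is fully sealed only near the end of the stroke; let go, the slide springs back with the jar
- slide_nest (a point): centre of the nest floor of the steel slide (moves with it), 18 mm above the bench; nest 58 mm along the push by 60 mm, walls 10 mm above its floor, back plate on the robot's side 52 mm above the floor. A bar behind that plate carries the blue push pad, 56 mm wide, 44 mm tall: the middle of its rear face is 90 mm from this point along the sealer's -x and 30 mm above it
- bottle: white plastic bottle with blue cap, 60 mm in diameter, 150 mm tall, a bystander; origin at the centre of its underside
- cap_tub: blue open tub of spare caps, 90 x 120 x 45 mm, a bystander beyond the sealer; origin at the centre of its underside

How it is judged (in metres and radians):
On the way, in this order (a step that is already met when the one before it is completed fails the run):
1. the stop button is pressed down and latched (value of joint stop above 0.006 m), for 0.3 s.
2. the sealer's slide is pushed fully home (value of joint slide above 0.102 m), for 0.05 s.
3. every jar is sealed and stands upright in a ring seat while the stop button is still latched down (value of joint stop above 0.006 m and z of cap1 in the frame of jar1 below 0.0592 m and (distance between jar1 and seat0 below 0.009 m or distance between jar1 and seat1 below 0.009 m or distance between jar1 and seat2 below 0.009 m or distance between jar1 and seat3 below 0.009 m or distance between jar1 and seat4 below 0.009 m or distance between jar1 and seat5 below 0.009 m) and angle between each of jar1, jar2, jar3, jar4's own z axis and vertical below 0.1 rad and z of cap2 in the frame of jar2 below 0.0592 m and (distance between jar2 and seat0 below 0.009 m or distance between jar2 and seat1 below 0.009 m or distance between jar2 and seat2 below 0.009 m or distance between jar2 and seat3 below 0.009 m or distance between jar2 and seat4 below 0.009 m or distance between jar2 and seat5 below 0.009 m) and z of cap3 in the frame of jar3 below 0.0592 m and (distance between jar3 and seat0 below 0.009 m or distance between jar3 and seat1 below 0.009 m or distance between jar3 and seat2 below 0.009 m or distance between jar3 and seat3 below 0.009 m or distance between jar3 and seat4 below 0.009 m or distance between jar3 and seat5 below 0.009 m) and z of cap4 in the frame of jar4 below 0.0592 m and (distance between jar4 and seat0 below 0.009 m or distance between jar4 and seat1 below 0.009 m or distance between jar4 and seat2 below 0.009 m or distance between jar4 and seat3 below 0.009 m or distance between jar4 and seat4 below 0.009 m or distance between jar4 and seat5 below 0.009 m)), for 0.2 s.
4. the stop button's head is turned clockwise (value of joint stop_twist above 0.25 rad), for 0.03 s.
At the end, for the whole second after the job is handed in: Each jar from the mat rests upright in a ring seat (foot within 9 mm of the seat point, tilt under 0.1 rad), cap pressed down (its underside under 59.2 mm above the foot); stop button up within 2 mm; slide back within 8 mm; loaded jars, bottle and tub within 30 mm of their starts and upright (z of cap1 in the frame of jar1 below 0.0592 m and (distance between jar1 and seat0 below 0.009 m or distance between jar1 and seat1 below 0.009 m or distance between jar1 and seat2 below 0.009 m or distance between jar1 and seat3 below 0.009 m or distance between jar1 and seat4 below 0.009 m or distance between jar1 and seat5 below 0.009 m) and angle between each of jar1, jar2, jar3, jar4's own z axis and vertical below 0.1 rad and z of cap2 in the frame of jar2 below 0.0592 m and (distance between jar2 and seat0 below 0.009 m or distance between jar2 and seat1 below 0.009 m or distance between jar2 and seat2 below 0.009 m or distance between jar2 and seat3 below 0.009 m or distance between jar2 and seat4 below 0.009 m or distance between jar2 and seat5 below 0.009 m) and z of cap3 in the frame of jar3 below 0.0592 m and (distance between jar3 and seat0 below 0.009 m or distance between jar3 and seat1 below 0.009 m or distance between jar3 and seat2 below 0.009 m or distance between jar3 and seat3 below 0.009 m or distance between jar3 and seat4 below 0.009 m or distance between jar3 and seat5 below 0.009 m) and z of cap4 in the frame of jar4 below 0.0592 m and (distance between jar4 and seat0 below 0.009 m or distance between jar4 and seat1 below 0.009 m or distance between jar4 and seat2 below 0.009 m or distance between jar4 and seat3 below 0.009 m or distance between jar4 and seat4 below 0.009 m or distance between jar4 and seat5 below 0.009 m) and value of joint stop below 0.002 m and value of joint slide below 0.008 m and linear speed of each of jar1, jar2, jar3, jar4 below 0.02 m/s and distance of each of sealedA, sealedB, bottle, cap_tub from where it was at the start of the episode below 0.03 m and angle between each of sealedA, sealedB, bottle, cap_tub's own z axis and vertical below 0.15 rad); the robot touches nothing.
It fails at once if the gripper presses on a cap with more than 5 N (contact force between any of the fingers, the arm and cap1 above 5 N or contact force between any of the fingers, the arm and cap2 above 5 N or contact force between any of the fingers, the arm and cap3 above 5 N or contact force between any of the fingers, the arm and cap4 above 5 N).
It fails at once if a jar already on the carousel, the bottle or the tub is moved more than 30 mm or tipped (distance of any of sealedA, sealedB, bottle, cap_tub from where it was at the start of the episode above 0.03 m or angle between any of sealedA, sealedB, bottle, cap_tub's own z axis and vertical above 0.5 rad).
Of jar1, jar2, jar3, jar4 only 2 to 3 are there at a start; the rules pass over those that are not, and their reading is None.
At some moment in a run one of jar1, jar2, jar3, jar4 may be knocked a few centimetres aside while the robot is not near it.
It also fails if it takes over 210 s, if anything falls off the work surface, if the arm or the gripper's body presses on something with over 40 N, if the wrist force passes 120 N, or if a joint passes its speed limit or range.

## Robot

A 6-joint arm with a two-finger parallel gripper is mounted at the origin on the work surface. World frame = base frame: x ahead of the robot, y to its left, z up, the work surface at z = 0. Lengths are in mm, angles in rad, forces in N, time in s.
With the tool pointing down it reaches from about 350 to 875 mm from the base axis. Payload 4.2 kg.
Tool frame: the origin (TCP) lies at the very end of the fingers, on their centre line; the grasp point (between the pads) lies 19 mm behind it; z points along the fingers, y is the line along which they close (so a half turn about z gives the same grasp; the last joint's range is limited). The gripper opens to 85 mm and grips with 20 to 120 N. Pads are 22 mm wide; open, the fingers measure 114 mm over their backs; the gripper's body (76 mm by 85 mm) begins 54 mm behind the grasp point. The pads swing forward as they close: fully open they stand 13 mm farther back than shut.
Start: joints at [1.497, 0.385, 0.008, 0, -1.194, -0.259], TCP at [204.149, 590.697, 231.312] pointing down, gripper open.
Joint ranges: [-3.14, 3.14], [-1.21, 2.06], [-1.07, 1.41], [-3.16, 2.05], [-2.99, -0.16], [-3.1, 3.1]. Speed limits (rad/s): [2.79, 2.79, 3.14, 3.14, 3.14, 3.14].

## Interface

Orientations are given as a unit quaternion [x, y, z, w].
In Python, from bench import arm gives the robot as it stands. The module is installed in compiled form; this text tells all that it offers.
- The arm moves only by the tool drive_tool, never from a script. Its argument "targets" is a list of rows, each a list of 5 numbers: the closure, from -1 (fully open) to 1 (shut), then the shift along the tool's x, y, z in mm, then the turn about the tool's z in degrees. In form: [[grip, tx, ty, tz, roll], ...]. A call has 1 to 12 rows; each row is the pose to reach, as a shift and turn from the pose commanded when the call began, along the tool's axes at that moment; what a row does not reach only later rows make up. A row lasts 1/10 s, in which the tool goes at most 50 mm and 8.59 degrees, less where a joint would pass 70% of its speed; a pose out of reach is approached as far as the arm can. A call with a gripper value outside its range is refused whole. The fingers move at their own pace and stop on an object; the grip force is fixed at half the most. Time passes only in rows, so rows that repeat a pose let the fingers close. It gives the time, the measured TCP pose, the force, the opening and the grip force at its end, in the units of the state.
- arm.read_state(): the state, without advancing time (a new reading comes with each control period).
- arm.get_image(name): name is "scene" or "top"; returns the picture (400x640x3 uint8, blue, green, red); there is no depth.
- arm.camera_params(name): a dict with "fov_y" (degrees; the focal length in pixels is half the picture's height over the tangent of half this angle, whatever the lens; pixels are square), "cx", "cy" (the principal point, pixels), "rvec" (rotation vector, rad) and "tvec" (3), from world to camera coordinates, as OpenCV has them. Camera axes: x right, y down, z forward; pixel columns grow to the right and rows downward; lengths in mm; the calibration is good to about 2 mm. A picture is of the moment at which its call begins. camera_params takes no time and is no camera call.
- arm.job_done(): hands the job in; it is judged then, once.
The state is a dict: "clock": time; "joints": joint angles; "joint_vel": joint speeds; "joint_efforts": joint torques, N m; "position": TCP position; "ee_rot": TCP orientation; "contact_force": force on the tool from outside, world axes, zero at the start; "wrist_torque": the same for the moment, N m; "gripper_width": finger opening in mm; "grasp_force": force on a finger pad.
Only numpy, scipy, OpenCV 4.12 (cv2) and the standard library are available. Lean on these libraries where they do the work, as an engineer would, in place of code of your own. Each camera call takes 0.05 s, during which the arm holds its last target. There are 200 camera calls.

## Working session

There is one attempt and no reset: what is moved stays moved. The work goes in short steps, Python scripts to look and compute and a tool call to move; the robot and the scene stay as the last step left them, time stands still between calls to the robot, and variables do not carry over. Pictures are saved under pics/ and viewed, at most 14 in all, crops included, and the job is handed in when it is done.

Besides the shell and the picture viewer there is one more tool, called as name(argument=value, ...), one argument or row to a line, values as JSON. drive_tool: Moves the arm, as the interface text tells. Its arguments: {"type":"object","properties":{"targets":{"type":"array","items":{"type":"array","items":{"type":"number"}}}},"required":["targets"]}

```bash
mkdir -p pics
cat > h.py <<'E'
import numpy as np, cv2
from bench import arm
from scipy.spatial.transform import Rotation as R
def cam(n):
    p=arm.camera_params(n); f=200/np.tan(np.radians(p['fov_y'])/2)
    K=np.array([[f,0,p['cx']],[0,f,p['cy']],[0,0,1.]]); return K,np.array(p['rvec'],float).reshape(3),np.array(p['tvec'],float).reshape(3)
def ray(n,u,v):
    K,r,t=cam(n); M=cv2.Rodrigues(r)[0]
    return -M.T@t, M.T@np.linalg.inv(K)@np.array([u,v,1.])
def onz(n,u,v,z):
    c,d=ray(n,u,v); return c+d*(z-c[2])/d[2]
def proj(n,P):
    K,r,t=cam(n); return cv2.projectPoints(np.array(P,float).reshape(-1,3),r,t,K,None)[0].reshape(-1,2)
def delta(p):  # world target -> tool-axis shift
    s=arm.read_state(); return R.from_quat(s['ee_rot']).inv().apply(np.array(p)-np.array(s['position']))
E
python3 - <<'E'
from h import *
s=arm.read_state(); print(s)
for n in('scene','top'):
    print(n,arm.camera_params(n)); cv2.imwrite(f'pics/{n}0.png',arm.get_image(n)); print(ray(n,320,200))
print(R.from_quat(s['ee_rot']).as_matrix().round(3))
E
```

```text
{'clock': 0.0, 'joints': array([ 1.49660196e+00,  3.85549445e-01,  6.61965089e-03, -5.33473895e-04,
       -1.19399317e+00, -2.58606417e-01]), 'joint_vel': array([ 2.80316172e-05,  2.68674140e-04, -1.17436522e-03,  1.50825909e-04,
        1.33587822e-03, -7.09273671e-04]), 'joint_efforts': array([-5.70950033e-04, -3.92287266e+01,  1.88401294e+01,  4.18614283e+00,
       -4.65566962e-03, -9.57383293e-06]), 'position': array([203.95974732, 590.15914648, 230.21834356]), 'ee_rot': array([ 9.86170478e-01, -1.65730492e-01, -1.48960814e-04,  1.08163123e-03]), 'contact_force': array([0.75085197, 0.65615352, 0.4354032 ]), 'wrist_torque': array([ 0.07398204, -0.03497507, -0.02201103]), 'grasp_force': 0.0, 'gripper_width': 85.28791089124904}
scene {'fov_y': 53.78641676907589, 'cx': 320.2550276846518, 'cy': 205.5257891248079, 'rvec': array([ 2.25597268,  0.61125556, -0.23794822]), 'tvec': array([-515.25670947, -168.27879843, 1381.51426393])}
(array([ 990.91379692, -724.92654296,  833.64275712]), array([-0.35628057,  0.6466366 , -0.67462734]))
top {'fov_y': 49.712647086946006, 'cx': 317.5096552226478, 'cy': 202.99549924933712, 'rvec': array([ 2.12658718, -2.14739239,  0.16802628]), 'tvec': array([  14.14620373,  623.68615051, 1281.24397797])}
(array([ 412.19317132,    5.5138873 , 1364.12501153]), array([ 0.16575667, -0.00391374, -0.98620019]))
[[ 0.945 -0.327 -0.001]
 [-0.327 -0.945 -0.002]
 [ 0.     0.002 -1.   ]]
```

View pics/scene0.png

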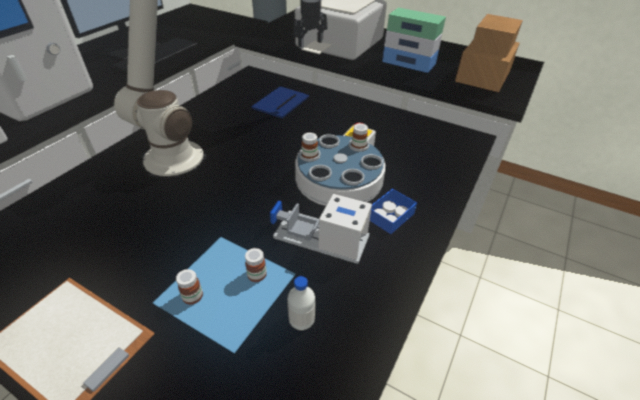

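View pics/top0.png

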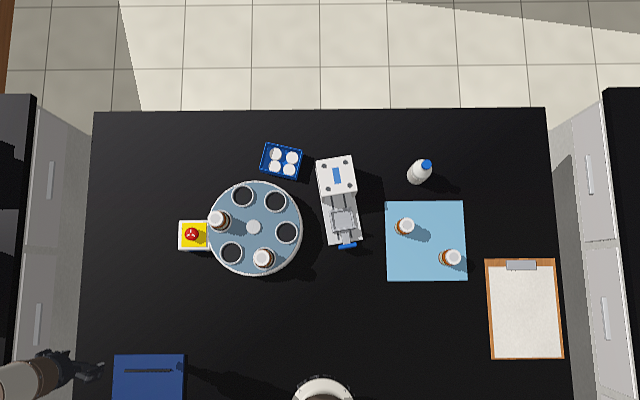

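Scene: two jars on the mat (caps at about (187,278) and (255,257)), sealer with its push pad at (278,212), and the stop behind sealedB. Top: the jars at (404,225) and (452,256), stop at (191,234), four free rings at (243,196), (276,202), (286,232) and (231,252), and pad at (347,245). I'll enlarge this.

Run:
```python
from h import *
t=cv2.imread('pics/top0.png'); s=cv2.imread('pics/scene0.png')
cv2.imwrite('pics/top_c.png',cv2.resize(t[140:290,170:370],None,fx=4,fy=4,interpolation=cv2.INTER_CUBIC))
cv2.imwrite('pics/scene_c.png',cv2.resize(s[115:265,260:420],None,fx=4,fy=4,interpolation=cv2.INTER_CUBIC))
```

```text
(no output)
```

View pics/top_c.png

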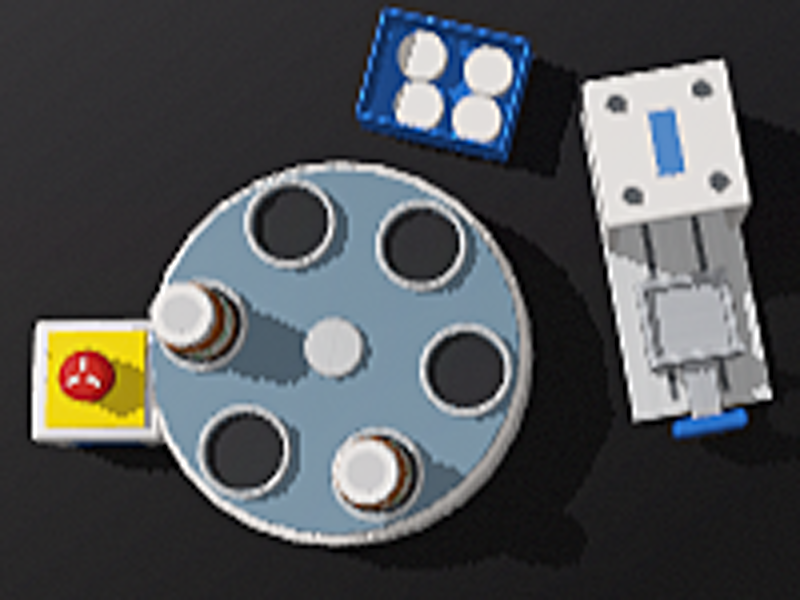

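View pics/scene_c.png

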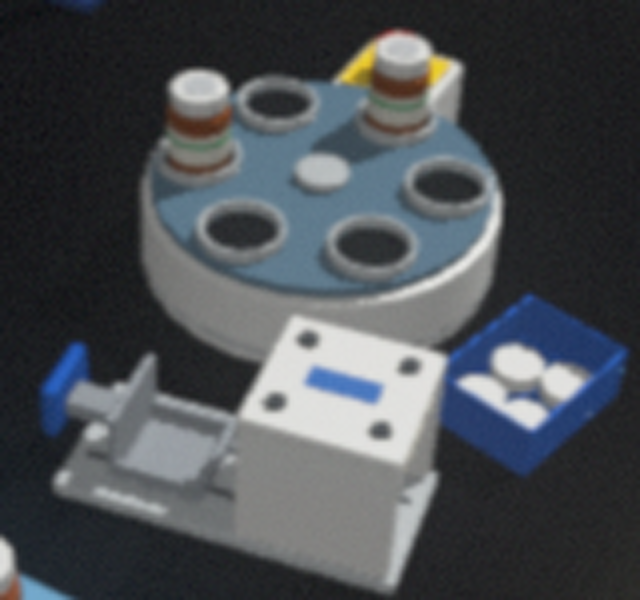

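```bash
cat > m.py <<'E'
from h import *
np.set_printoptions(suppress=True,precision=1)
t=cv2.imread('pics/top0.png'); s=cv2.imread('pics/scene0.png')
def blobs(im,lo,hi,x0,y0,x1,y1,amin=30):
    m=cv2.inRange(cv2.cvtColor(im,cv2.COLOR_BGR2HSV),lo,hi); k=np.zeros_like(m); k[y0:y1,x0:x1]=m[y0:y1,x0:x1]
    n,_,st,c=cv2.connectedComponentsWithStats(k); return [(c[i],st[i]) for i in range(1,n) if st[i][4]>=amin]
T=lambda u,v:(u/4+170-.375,v/4+140-.375)
S=lambda u,v:(u/4+260-.375,v/4+115-.375)
def tri(a,b):
    c1,d1=ray('top',*a);c2,d2=ray('scene',*b)
    A=np.stack([d1,-d2],1); k=np.linalg.lstsq(A,c2-c1,rcond=None)[0]; p,q=c1+k[0]*d1,c2+k[1]*d2
    return (p+q)/2,np.linalg.norm(p-q)
if __name__=='__main__':
    print('console',tri(T(35,321),S(463,65)))
    for a in [T(95,446)]: pass
    for c,st in blobs(t,(0,150,110),(8,255,255),170,210,212,260,20): print('red',c,st,onz('top',*c,110))
    for c,st in blobs(t,(0,0,0),(180,255,75),205,180,305,275): print('ring',c,st[2:],onz('top',*c,84))
    for c,st in blobs(t,(85,60,60),(110,200,255),205,175,305,280,300): print('disc',c,st)
    print('hub',onz('top',*T(334,347),84))
    for a,b in zip([(585,82),(722,60),(748,212),(608,230)],[(447,353),(403,463),(237,418),(297,317)]):
        print('house',onz('top',*T(*a),126),onz('scene',*S(*b),126),tri(T(*a),S(*b)))
    print('plate corners',[onz('top',*T(*a),70)[:2] for a in[(46,332),(146,332),(148,428),(48,428)]])
    for c,st in blobs(t,(100,150,90),(125,255,255),330,230,365,255,10): print('pad',c,st,onz('top',*c,60))
    print('baseend',onz('top',*T(633,421),12),onz('top',*T(773,397),12))
    for c,st in blobs(t,(0,0,150),(180,60,255),385,205,465,275): print('cap top',c,st[2:],onz('top',*c,80))
    for c,st in blobs(s,(0,0,150),(180,60,255),170,240,270,300): print('cap sc',c,st[2:],onz('scene',*c,74))
E
python3 m.py
```

```text
console (array([573.4, 429.7,  66.9]), np.float64(0.2819985128349793))
red [191.4 233.7] [186 228  11  12  71] [527.2 376.1 110. ]
ring [216.  191.1] [ 46  40 581] [657.6 314.   84. ]
ring [294.2 224.4] [  46   95 1124] [554.5  78.1  84. ]
ring [242.1 195.4] [ 19  18 269] [643.9 235.2  84. ]
ring [274.8 200.7] [ 19  18 274] [626.7 136.5  84. ]
ring [226.5 221.2] [ 8 18 31] [566.  280.1  84. ]
ring [285.8 232.1] [ 19  19 282] [531.8 103.   84. ]
ring [230.7 252.4] [ 19  19 284] [473.1 265.5  84. ]
ring [214.9 265.7] [ 35  24 409] [434.9 311.1  84. ]
ring [270.  260.8] [12 17 35] [447.5 149.3  84. ]
disc [254.  227.7] [ 208  183   92   90 3609]
hub [549.7 200.5  84. ]
house [739.8  11.5 126. ] [739.4  13.8 126. ] (array([739.7,  11.7, 127.7]), np.float64(0.873421702628234))
house [755.5 -89.9 126. ] [757.6 -91.5 126. ] (array([756.5, -89.8, 123.8]), np.float64(0.9625529266673569))
house [ 641.  -106.4  126. ] [ 650.4 -110.2  126. ] (array([ 644.7, -105.5,  118.5]), np.float64(5.502705367927109))
house [628.7  -4.2 126. ] [637.2  -5.9 126. ] (array([632.2,  -2.6, 120.7]), np.float64(6.03541527427325))
plate corners [array([564.7, 420.1]), array([563.9, 344.6]), array([491.7, 340.8]), array([492.5, 415.7])]
pad [347.1 245.5] [338 242  19   8  78] [491.8 -79.7  60. ]
baseend [497.1 -23.   12. ] [ 514.8 -132.7   12. ]
cap top [406.4 224.4] [ 16  16 195] [ 551.6 -257.    80. ]
cap top [441.2 256.2] [ 8 16 33] [ 456.4 -355.5   80. ]
cap top [452.9 256.5] [ 16  16 202] [ 455.  -389.8   80. ]
cap sc [253.6 255.2] [ 18  15 211] [ 549.8 -256.7   74. ]
cap sc [185.9 276.8] [ 21  16 256] [ 453.5 -389.9   74. ]
```

Run:
```python
from m import *
cv2.imwrite('pics/n.png',np.hstack([cv2.resize(t[185:260,315:370],None,fx=8,fy=8,interpolation=cv2.INTER_CUBIC)[:, :400],cv2.resize(s[195:255,268:318],None,fx=8,fy=10,interpolation=cv2.INTER_CUBIC)]))
```

```text
(no output)
```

View pics/n.png

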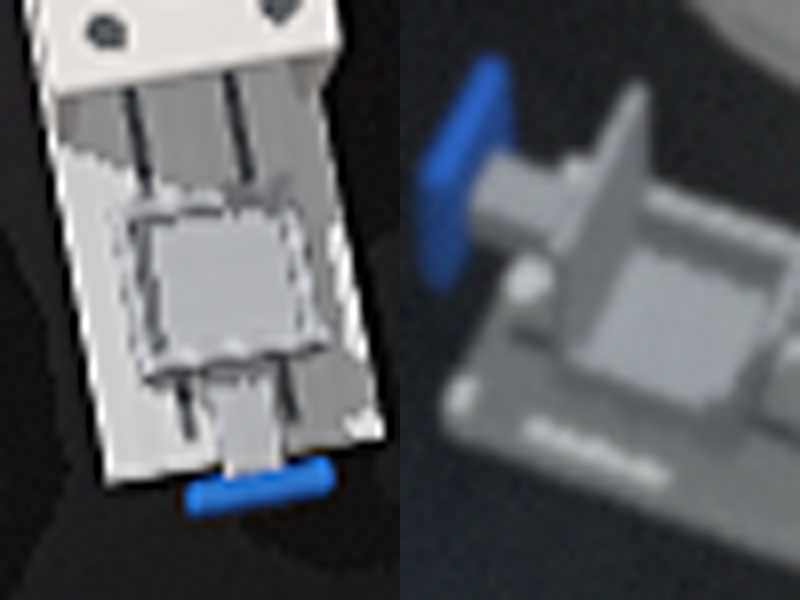

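Run:
```python
from m import *
Q=lambda u,v:(u/8+315-.44,v/8+185-.44)
ax=np.array([np.cos(.16),np.sin(.16),0]);ay=np.array([-ax[1],ax[0],0])
O=np.array([579.6,-68.3,0])
for n,p,z in[('farfloor',(220,215),18),('plate',(237,347),70),('padrear',(262,508),48),('left floor',(155,285),18),('right floor',(302,275),18),('padL',(187,500),60),('padR',(335,478),60),('bright floor c',(228,285),18),('baseL',(107,485),12),('baseR',(383,440),12),('outL',(128,290),28),('outR',(322,268),28),('houseL',(60,93),50),('houseR',(338,45),126)]:
    w=onz('top',*Q(*p),z); print(n,w,'rel',(w-O)@ax,(w-O)@ay)
Q2=lambda u,v:((u-400)/8+268-.44,v/10+195-.45)
for n,p,z in[('padtop far',(490,57),70),('padtop near',(428,180),70),('plate top',(638,85),70),('basecorner',(445,425),12)]:
    w=onz('scene',*Q2(*p),z); print(n,w,'rel',(w-O)@ax,(w-O)@ay)
```

```text
farfloor [601.3 -68.9  18. ] rel 21.282527773973737 -4.024249550325958
plate [543.8 -71.5  70. ] rel -35.861957926513696 2.5752096174658
padrear [484.6 -81.1  48. ] rel -95.80182071086455 2.5119077957673928
left floor [573.8 -42.9  18. ] rel -1.6878349021736785 26.018964476062976
right floor [ 577.2 -100.6   18. ] rel -7.548802498171003 -31.50556818691504
padL [487.2 -52.1  60. ] rel -88.61558732584002 30.662880566398893
padR [ 494.9 -108.    60. ] rel -89.89737704204721 -25.70892250872469
bright floor c [573.5 -71.5  18. ] rel -6.527232807186623 -2.194309582750581
baseL [496.1 -23.1  12. ] rel -75.21119388830293 57.87583943068173
baseR [ 512.6 -131.3   12. ] rel -76.1499306417239 -51.523665130861204
outL [570.7 -32.   28. ] rel -2.9677966449707873 37.263304620544154
outR [ 578.6 -107.7   28. ] rel -7.249654612160225 -38.70613768065229
houseL [645.   -6.2  50. ] rel 74.41844242135802 50.90195870852019
houseR [ 648.3 -107.1  126. ] rel 61.59358681415383 -49.240205531050265
padtop far [487.2 -54.7  70. ] rel -89.04505490555003 28.14879991936795
padtop near [ 497.3 -107.4   70. ] rel -87.52979558105413 -25.524149186660104
plate top [538.8 -37.4  70. ] rel -35.39490401987514 37.01382864986241
basecorner [ 521.3 -138.    12. ] rel -68.69215817488858 -59.554730582806066
```

Nest is at about (573,-68) with push yaw about 0.16 rad. Ring geometry agrees with 100 mm. Move above the stop, fingers closing, tool x aligned with the push direction.

drive_tool(
  targets=[
    [1,45,11,0,-8],
    [1,90,23,0,-16],
    [1,135,34,0,-24],
    [1,180,45,0,-28.2],
    [1,225,56,0,-28.2],
    [1,270,67,0,-28.2],
    [1,315,78,20,-28.2],
    [1,350,88,50,-28.2],
    [1,375,94,80,-28.2],
    [1,375,94,80,-28.2],
    [1,375,94,80,-28.2],
  ],
)

```text
clock: 1.2
position: [528.0, 378.6, 150.2]
ee_rot: [0.997, 0.079, -0.001, 0.001]
contact_force: [0.7, -0.7, 0.1]
gripper_width: -0.3
grasp_force: 0.0
```

```bash
cat >> h.py <<'E'
def st(*tg):
    s=arm.read_state(); m=R.from_quat(s['ee_rot']).as_matrix(); np.set_printoptions(suppress=True,precision=1)
    print('t',round(s['clock'],2),'pos',s['position'],'yaw',round(float(np.degrees(np.arctan2(m[1,0],m[0,0]))),1),'F',s['contact_force'],'w',round(s['gripper_width'],1),'gf',round(float(s['grasp_force']),1),'j6',round(s['joints'][5],2))
    for p in tg: print('d',delta(p))
def shot(n,name): im=arm.get_image(n); cv2.imwrite(f'pics/{name}.png',im); return im
E
python3 - <<'E'
from h import *
im=shot('top','t1'); st((528,379,110)); cv2.imwrite('pics/t1c.png',cv2.resize(im[200:270,160:240],None,fx=6,fy=6))
E
```

```text
t 1.25 pos [528.  379.7 151.7] yaw 9.1 F [-0.2  1.1 -0. ] w 0.3 gf 0.0 j6 0.86
d [-0.2  0.7 41.7]
```

View pics/t1c.png

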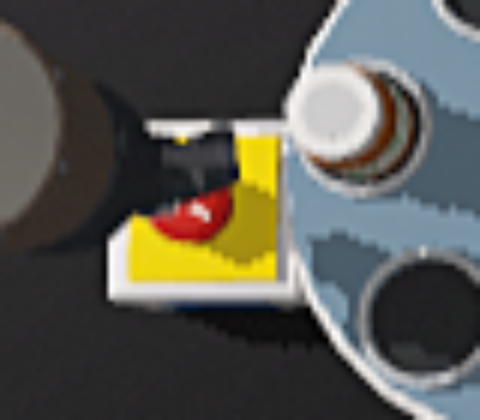

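Crop: red head at about (190,215), fingers above it as expected. Press down gradually.

drive_tool(
  targets=[
    [1,0,0,20,0],
    [1,0,0,40,0],
    [1,0,0,46,0],
    [1,0,0,50,0],
    [1,0,0,52,0],
    [1,0,0,54,0],
    [1,0,0,54,0],
  ],
)

```text
clock: 1.95
position: [528.0, 379.7, 97.7]
ee_rot: [0.997, 0.08, 0.0, -0.0]
contact_force: [-0.7, 0.4, -0.7]
gripper_width: -0.2
grasp_force: 0.0
```

drive_tool(
  targets=[
    [1,0,0,2,0],
    [1,0,0,4,0],
    [1,0,0,5,0],
    [1,0,0,5,0],
  ],
)

```text
clock: 2.35
position: [528.4, 379.8, 97.1]
ee_rot: [0.997, 0.08, 0.001, -0.0]
contact_force: [-6.6, -2.9, 17.0]
gripper_width: -0.1
grasp_force: 8.5
```

drive_tool(
  targets=[
    [1,0,0,-40,0],
    [1,0,0,-88,0],
    [-1,0,20,-110,0],
    [-1,-8,70,-110,0],
    [-1,-14,120,-110,0],
    [-1,-20,170,-110,0],
    [-1,-26,220,-110,0],
    [-1,-32,270,-110,0],
    [-1,-39,320,-110,0],
    [-1,-45,370,-110,0],
    [-1,-50,420,-110,0],
    [-1,-55,470,-110,0],
  ],
)

```text
clock: 3.55
position: [547.9, -92.1, 202.9]
ee_rot: [0.997, 0.08, 0.001, 0.0]
contact_force: [1.3, 0.5, -0.4]
gripper_width: 85.5
grasp_force: 0.0
```

```bash
cat > caps.py <<'E'
from m import blobs
from h import *
def caps():
    for n,z,box in(('top',80,(380,195,475,285)),('scene',74,(150,230,300,330))):
        im=shot(n,'cur_'+n)
        for c,s in blobs(im,(0,0,150),(180,60,255),*box,60): print(n,c,s[2:],onz(n,*c,z))
E
python3 - <<'E'
from caps import *
im=shot('top','t2'); caps(); st((550.5,-257,110))
for c,s in blobs(im,(0,150,90),(8,255,255),170,210,212,260,20): print('red',c,s[2:],onz('top',*c,93))
E
```

```text
top [406.4 224.4] [ 16  16 195] [ 551.6 -257.    80. ]
top [453.4 256.8] [14 16 93] [ 454.3 -391.3   80. ]
scene [253.6 255.2] [ 18  15 211] [ 549.8 -256.7   74. ]
t 3.7 pos [547.8 -92.9 202.3] yaw 8.8 F [-0.5 -0.   0.4] w 85.3 gf 0.0 j6 1.6
d [-22.5 162.5  92.4]
red [192.4 233.6] [11 11 70] [529.2 378.2  93. ]
```

Red head shifted about 1 px inward, consistent with 8 mm down (latched). Go to jar1 and descend.

drive_tool(
  targets=[
    [-1,-8,50,0,0],
    [-1,-15,100,0,0],
    [-1,-22,150,30,0],
    [-1,-22,162,70,0],
    [-1,-22,162,90,0],
    [-1,-22,162,120,0],
    [-1,-22,162,150,0],
    [-1,-22,162,175,0],
    [-1,-22,162,186,0],
    [-1,-22,162,186,0],
  ],
)

```text
clock: 4.7
position: [551.4, -252.4, 14.9]
ee_rot: [0.997, 0.08, -0.002, -0.0]
contact_force: [0.7, -0.1, 0.6]
gripper_width: 85.6
grasp_force: 0.0
```

drive_tool(
  targets=[
    [1,0,0,0,0],
    [1,0,0,0,0],
    [1,0,0,0,0],
    [1,0,0,0,0],
    [1,0,0,0,0],
    [1,0,0,0,0],
  ],
)

```text
clock: 5.3
position: [553.6, -253.9, 18.6]
ee_rot: [0.997, 0.08, 0.002, 0.001]
contact_force: [-0.1, -0.0, 6.1]
gripper_width: 48.9
grasp_force: 61.6
```

drive_tool(
  targets=[
    [1,0,0,-30,0],
    [1,0,0,-80,0],
    [1,0,0,-130,0],
    [1,0,0,-180,0],
    [1,0,0,-180,0],
    [1,0,0,-180,0],
  ],
)

```text
clock: 5.9
position: [552.0, -253.2, 197.8]
ee_rot: [0.997, 0.079, 0.002, -0.0]
contact_force: [0.5, -0.6, -2.7]
gripper_width: 49.3
grasp_force: 61.8
```

Run:
```python
from h import *
st((573.5,-68.3,193)); im=shot('scene','s3'); shot('top','t3'); p=proj('scene',arm.read_state()['position'])[0]; print(p)
u,v=int(p[0]),int(p[1]); c=im[max(v-50,0):v+60,max(u-60,0):u+60]; cv2.imwrite('pics/s3c.png',cv2.resize(c,None,fx=5,fy=5))
```

```text
t 5.9 pos [ 552.  -253.2  197.8] yaw 9.1 F [ 0.5 -0.6 -2.7] w 49.3 gf 61.8 j6 1.89
d [  50.4 -179.2    5. ]
[249.8 220. ]
```

View pics/s3c.png

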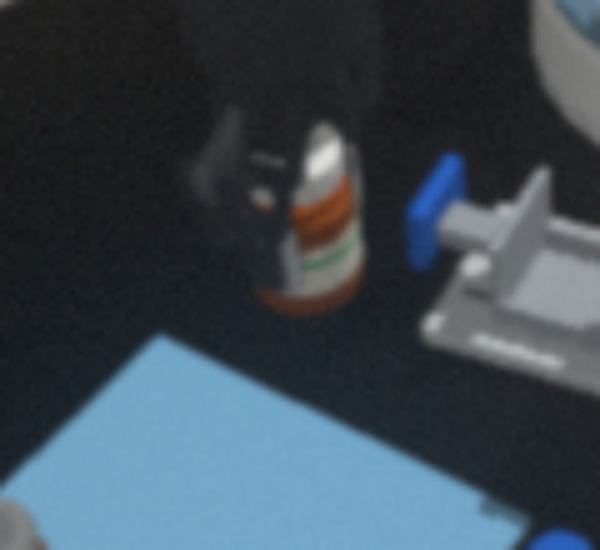

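Jar held upright, its foot at about (251,233) in the scene. Take it over the nest.

drive_tool(
  targets=[
    [1,12,-45,0,0],
    [1,25,-90,0,0],
    [1,38,-135,0,0],
    [1,50,-179,0,0],
    [1,50,-179,40,0],
    [1,50,-179,85,0],
    [1,50,-179,100,0],
    [1,50,-179,100,0],
    [1,50,-179,100,0],
  ],
)

```text
clock: 6.9
position: [572.6, -69.0, 95.4]
ee_rot: [0.997, 0.08, -0.001, 0.0]
contact_force: [-0.1, 0.3, -0.8]
gripper_width: 48.3
grasp_force: 62.1
```

Run:
```python
from h import *
st((573.5,-68.3,36)); im=shot('scene','s4'); t=shot('top','t4')
cv2.imwrite('pics/s4c.png',np.hstack([cv2.resize(im[175:255,262:342],None,fx=5,fy=5,interpolation=3),cv2.resize(t[180:260,315:395],None,fx=5,fy=5,interpolation=3)]))
```

```text
t 6.9 pos [572.6 -69.   95.4] yaw 9.1 F [-0.1  0.3 -0.8] w 48.3 gf 62.1 j6 1.57
d [ 1.1 -0.6 59.4]
```

View pics/s4c.png

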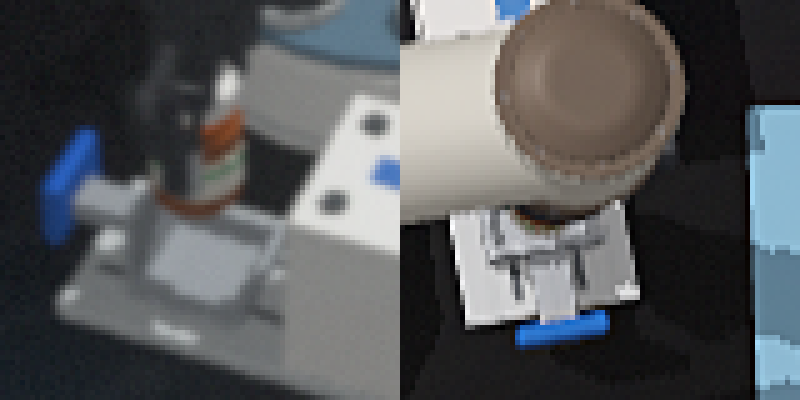

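Scene (left): jar foot centre at crop (198,200), above the nest whose floor centre is near crop (203,260). Check against projections.

Run:
```python
from h import *
O=np.array([573.5,-68.3,0]);ax=np.array([.9872,.1593,0]);ay=np.array([-.1593,.9872,0])
s=lambda p:(proj('scene',p)-[262,175])*5+2
print('foot',s([572.6,-69,78]),'foot2',s([572.6,-69,80]),'nest',s(O+[0,0,18]))
for a,b in((-29,30),(29,30),(29,-30),(-29,-30)): print(a,b,'floor',s(O+a*ax+b*ay+[0,0,18]),'walltop',s(O+a*ax+b*ay+[0,0,28]))
print('plate top',s(O-29*ax+30*ay+[0,0,70]),s(O-29*ax-30*ay+[0,0,70]))
im=cv2.imread('pics/scene0.png');cv2.imwrite('pics/s5c.png',cv2.resize(im[175:255,262:342],None,fx=7,fy=7,interpolation=3))
```

```text
foot [[199.67375835 186.73851125]] foot2 [[199.62693748 184.1238514 ]] nest [[203.01543477 262.04015819]]
-29 30 floor [[176.87386606 214.15254511]] walltop [[176.51638897 201.96721679]]
29 30 floor [[269.43411453 240.5359599 ]] walltop [[269.6325845  228.35757878]]
29 -30 floor [[230.47679348 312.34543769]] walltop [[230.43797279 300.15805358]]
-29 -30 floor [[134.98227035 284.06707387]] walltop [[134.35161061 271.86084498]]
plate top [[174.96709658 149.15645842]] [[131.61511884 218.89687283]]
```

View pics/s5c.png

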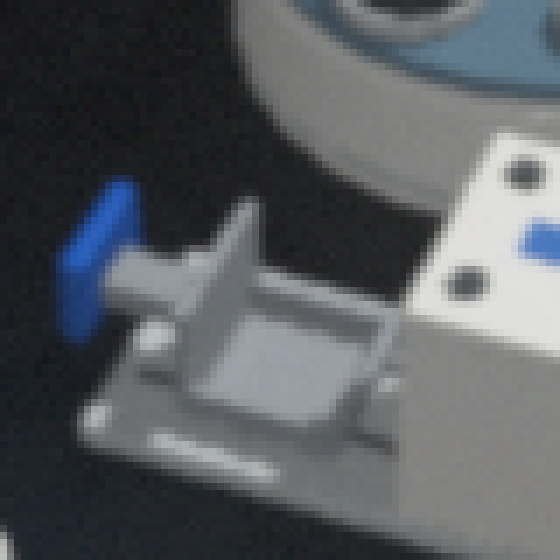

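Nest looks about 2 mm further along +x and about 1 mm toward -y than assumed. Correct and lower, watching force.

drive_tool(
  targets=[
    [1,2.5,1,0,0],
    [1,2.5,1,20,0],
    [1,2.5,1,40,0],
    [1,2.5,1,48,0],
    [1,2.5,1,51,0],
    [1,2.5,1,54,0],
    [1,2.5,1,54,0],
  ],
)

```text
clock: 7.7
position: [576.0, -69.3, 42.9]
ee_rot: [0.997, 0.08, 0.001, 0.0]
contact_force: [-1.0, 0.5, -1.5]
gripper_width: 48.5
grasp_force: 62.0
```

drive_tool(
  targets=[
    [1,0,0,2,0],
    [1,0,0,4,0],
    [1,0,0,6,0],
    [1,0,0,6,0],
  ],
)

```text
clock: 8.1
position: [575.7, -69.3, 36.6]
ee_rot: [0.997, 0.08, 0.0, 0.0]
contact_force: [-0.2, 1.0, 2.0]
gripper_width: 48.6
grasp_force: 62.2
```

drive_tool(
  targets=[
    [1,0,0,1,0],
    [-1,0,0,0,0],
    [-1,0,0,0,0],
    [-1,0,0,0,0],
    [-1,0,0,-20,0],
    [-1,0,0,-60,0],
    [-1,0,0,-110,0],
    [-1,-50,0,-120,0],
    [-1,-100,0,-120,0],
    [1,-145,0,-120,0],
    [1,-145,0,-120,0],
    [1,-145,0,-120,0],
  ],
)

```text
clock: 9.3
position: [431.9, -92.6, 156.9]
ee_rot: [0.997, 0.08, 0.001, 0.0]
contact_force: [0.2, -0.5, -0.0]
gripper_width: 44.0
grasp_force: 0.0
```

Run:
```python
from h import *
im=shot('scene','s6'); t=shot('top','t6'); O=np.array([575.5,-69,0]);ax=np.array([.9872,.1593,0]);st(O-125*ax+[0,0,40])
cv2.imwrite('pics/s6c.png',np.hstack([cv2.resize(im[165:255,262:342],None,fx=5,fy=5,interpolation=3),cv2.resize(t[180:270,315:395],None,fx=5,fy=5,interpolation=3)]))
```

```text
t 9.4 pos [433.7 -92.3 156.7] yaw 9.1 F [-0.1  0.6  1.4] w 28.1 gf 0.0 j6 1.57
d [ 18.5  -0.4 116.7]
```

View pics/s6c.png

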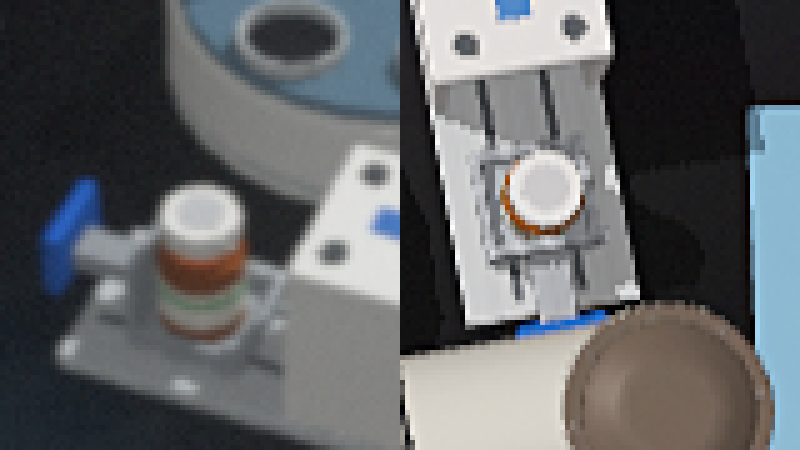

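Jar stands upright in the nest, neck visible. Descend behind the pad.

drive_tool(
  targets=[
    [1,0,-0.5,45,0],
    [1,0,-0.5,90,0],
    [1,0,-0.5,115,0],
    [1,0,-0.5,115,0],
    [1,20,-0.5,115,0],
    [1,32,-0.5,115,0],
    [1,42,-0.5,115,0],
    [1,52,-0.5,115,0],
    [1,60,-0.5,115,0],
    [1,68,-0.5,115,0],
  ],
)

```text
clock: 10.4
position: [498.7, -81.3, 41.4]
ee_rot: [0.997, 0.079, -0.001, -0.0]
contact_force: [-4.5, -0.1, 2.9]
gripper_width: 0.4
grasp_force: 2.4
```

drive_tool(
  targets=[
    [1,8,0,0,0],
    [1,16,0,0,0],
    [1,24,0,0,0],
    [1,32,0,0,0],
    [1,40,0,0,0],
    [1,48,0,0,0],
    [1,56,0,0,0],
    [1,64,0,0,0],
    [1,70,0,0,0],
    [1,74,0,0,0],
    [1,74,0,0,0],
  ],
)

```text
clock: 11.5
position: [570.7, -69.7, 41.1]
ee_rot: [0.997, 0.079, -0.002, 0.0]
contact_force: [-8.2, -0.0, 5.0]
gripper_width: -0.1
grasp_force: 3.8
```

Run:
```python
from h import *
O=np.array([575.5,-69,0]);ax=np.array([.9872,.1593,0]);st(O+9*ax+[0,0,40])
```

```text
t 11.5 pos [570.7 -69.7  41.1] yaw 9.1 F [-8.2 -0.   5. ] w -0.1 gf 3.8 j6 1.57
d [13.8  0.   1.1]
```

drive_tool(
  targets=[
    [1,4,0,0,0],
    [1,8,0,0,0],
    [1,11,0,0,0],
    [1,13,0,0,0],
    [1,13,0,0,0],
  ],
)

```text
clock: 12.0
position: [583.1, -67.7, 41.1]
ee_rot: [0.997, 0.079, -0.003, 0.0]
contact_force: [-8.6, -0.5, 6.4]
gripper_width: 0.1
grasp_force: 4.2
```

drive_tool(
  targets=[
    [1,2,0,0,0],
    [1,4,0,0,0],
    [1,4,0,0,0],
  ],
)

```text
clock: 12.3
position: [583.9, -67.6, 41.0]
ee_rot: [0.997, 0.079, -0.006, 0.0]
contact_force: [-14.9, -1.2, 11.3]
gripper_width: 0.2
grasp_force: 7.3
```

drive_tool(
  targets=[
    [1,2,0,0,0],
    [1,4,0,0,0],
    [1,4,0,0,0],
  ],
)

```text
clock: 12.6
position: [583.8, -67.7, 40.9]
ee_rot: [0.997, 0.079, -0.011, 0.0]
contact_force: [-22.9, -1.5, 18.1]
gripper_width: -0.2
grasp_force: 11.3
```

Hard stop reached (x stays at 583.9). Let it spring back under control.

drive_tool(
  targets=[
    [1,-12,0,0,0],
    [1,-24,0,0,0],
    [1,-36,0,0,0],
    [1,-48,0,0,0],
    [1,-60,0,0,0],
    [1,-72,0,0,0],
    [1,-84,0,0,0],
    [1,-96,0,0,0],
    [1,-106,0,0,0],
    [1,-116,0,0,0],
    [1,-126,0,0,0],
    [1,-150,0,0,0],
  ],
)

```text
clock: 13.8
position: [448.9, -89.2, 42.5]
ee_rot: [0.997, 0.081, 0.004, 0.0]
contact_force: [-0.5, 1.1, 0.0]
gripper_width: -0.4
grasp_force: 0.0
```

drive_tool(
  targets=[
    [-1,0,0,-50,0],
    [-1,0,0,-100,0],
    [-1,0,0,-120,0],
    [-1,0,0,-120,0],
  ],
)

```text
clock: 14.2
position: [449.4, -89.4, 166.2]
ee_rot: [0.997, 0.08, 0.007, 0.0]
contact_force: [0.8, 0.6, -0.5]
gripper_width: 58.0
grasp_force: 0.0
```

Run:
```python
from h import *
im=shot('scene','s7'); t=shot('top','t7'); st((575.5,-69,160))
cv2.imwrite('pics/s7c.png',np.hstack([cv2.resize(im[165:255,262:342],None,fx=5,fy=5,interpolation=3),cv2.resize(t[180:270,315:395],None,fx=5,fy=5,interpolation=3)]))
from m import blobs
for n,i,box,z in(('scene',im,(280,185,315,225),83),('top',t,(325,205,365,235),90)):
    for c,s in blobs(i,(0,0,150),(180,40,255),*box,60): print(n,c,s[2:],onz(n,*c,z))
```

```text
t 14.3 pos [446.1 -89.5 162.1] yaw 9.1 F [ 0.2 -0.8  0.1] w 72.3 gf 0.0 j6 1.57
d [131.    0.3   2.7]
scene [297.5 210.3] [ 30  14 206] [562.5 -73.6  83. ]
top [336. 219.] [ 28  30 494] [568.5 -46.4  90. ]
```

View pics/s7c.png

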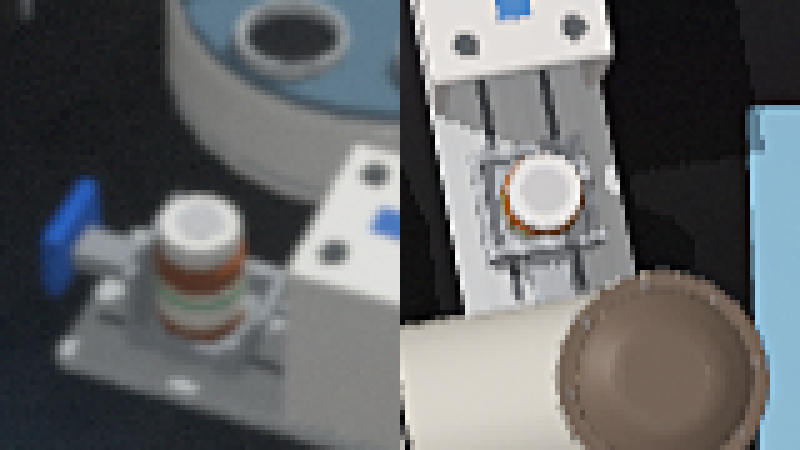

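Cap is 8 mm lower: sealed, slide back at rest. Regrip it.

drive_tool(
  targets=[
    [-1,45,0.5,0,0],
    [-1,90,0.5,0,0],
    [-1,130,0.5,0,0],
    [-1,130,0.5,40,0],
    [-1,130,0.5,85,0],
    [-1,130,0.5,115,0],
    [-1,130,0.5,125,0],
    [-1,130,0.5,125,0],
    [1,130,0.5,125,0],
    [1,130,0.5,125,0],
    [1,130,0.5,125,0],
    [1,130,0.5,125,0],
  ],
)

```text
clock: 15.5
position: [575.0, -69.5, 38.5]
ee_rot: [0.997, 0.08, 0.002, 0.0]
contact_force: [0.0, 1.2, 5.4]
gripper_width: 49.0
grasp_force: 61.9
```

drive_tool(
  targets=[
    [1,0,0,0,0],
    [1,0,0,-15,0],
    [1,0,0,-50,0],
    [1,0,0,-100,0],
    [1,0,0,-150,0],
    [1,0,0,-180,0],
    [1,0,0,-180,0],
  ],
)

```text
clock: 16.2
position: [576.2, -69.7, 222.5]
ee_rot: [0.997, 0.08, 0.006, 0.0]
contact_force: [0.6, 0.1, -1.3]
gripper_width: 48.6
grasp_force: 63.9
```

Run:
```python
from h import *
st((626.7,136.5,215),(531.8,103,215))
```

```text
t 16.2 pos [576.2 -69.7 222.5] yaw 9.2 F [ 0.6  0.1 -1.3] w 48.6 gf 63.9 j6 1.57
d [  82.6 -195.5    8.3]
d [ -16.4 -177.6    7.1]
```

drive_tool(
  targets=[
    [1,20,-48,0,0],
    [1,41,-97,0,0],
    [1,62,-146,0,0],
    [1,82,-195,0,0],
    [1,82,-195,40,0],
    [1,82,-195,80,0],
    [1,82,-195,95,0],
    [1,82,-195,100,0],
    [1,82,-195,100,0],
    [1,82,-195,100,0],
  ],
)

```text
clock: 17.2
position: [624.3, 135.9, 117.4]
ee_rot: [0.997, 0.08, 0.001, -0.0]
contact_force: [0.0, 0.1, -1.1]
gripper_width: 48.6
grasp_force: 64.0
```

Run:
```python
from h import *
im=shot('scene','s8'); st((626.7,136.5,99))
cv2.imwrite('pics/s8c.png',cv2.resize(im[110:215,280:400],None,fx=5,fy=5,interpolation=3))
print((proj('scene',[[626.7,136.5,80],[626.7,136.5,90]])-[280,110])*5+2)
```

```text
t 17.25 pos [624.4 136.  117.8] yaw 9.1 F [ 0.8  0.7 -1.6] w 48.6 gf 64.0 j6 1.26
d [ 2.3 -0.2 18.8]
[[364.7 338.7]
 [365.9 325.8]]
```

View pics/s8c.png

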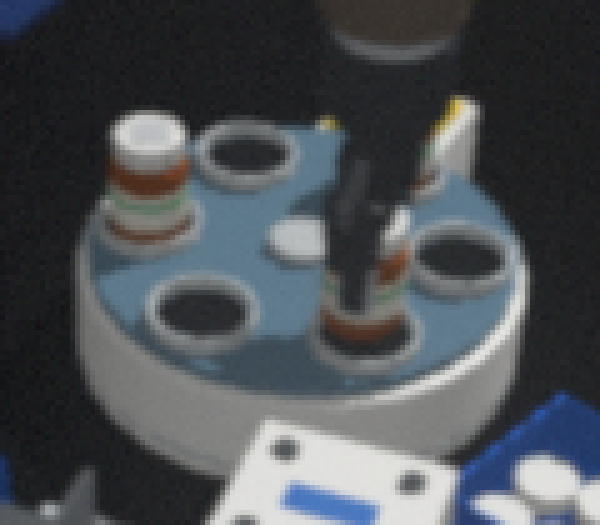

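Jar hangs centred over the ring (ring 310–422, jar 320–405). Shift 2 mm and lower.

drive_tool(
  targets=[
    [1,2,0,6,0],
    [1,2,0,12,0],
    [1,2,0,16,0],
    [1,2,0,18,0],
    [1,2,0,18,0],
  ],
)

```text
clock: 17.75
position: [625.4, 136.0, 100.5]
ee_rot: [0.997, 0.08, 0.0, 0.0]
contact_force: [-4.9, -1.2, 8.4]
gripper_width: 48.5
grasp_force: 65.5
```

drive_tool(
  targets=[
    [1,0,0,-1,0],
    [-1,0,0,-1,0],
    [-1,0,0,-1,0],
    [-1,0,0,-1,0],
    [-1,0,0,-1,0],
    [-1,0,0,-25,0],
    [-1,0,0,-70,0],
    [-1,0,0,-110,0],
    [-1,-20,45,-110,0],
    [-1,-40,90,-110,0],
    [-1,-60,135,-110,0],
    [-1,-80,180,-110,0],
  ],
)

```text
clock: 18.95
position: [574.4, -55.8, 208.4]
ee_rot: [0.997, 0.08, 0.0, 0.0]
contact_force: [-0.5, -0.5, 0.8]
gripper_width: 85.4
grasp_force: 0.0
```

Run:
```python
from caps import *
caps(); st((454.5,-389,110)); im=cv2.imread('pics/cur_scene.png')
cv2.imwrite('pics/s9c.png',cv2.resize(im[110:215,280:400],None,fx=4,fy=4,interpolation=3))
for z in(152,):
    t=cv2.imread('pics/cur_top.png')
    for c,s in blobs(t,(0,0,170),(180,45,255),262,185,300,215,40): print('seat cap',c,s[2:],onz('top',*c,z))
```

```text
top [453.4 256.6] [14 16 92] [ 454.6 -391.5   80. ]
t 19.05 pos [573.2 -58.8 208.5] yaw 8.8 F [-0.4  0.8 -0.5] w 85.3 gf 0.0 j6 1.55
d [-167.6  308.2   98.7]
seat cap [275.4 199.5] [ 31  30 797] [618.7 127.8 152. ]
seat cap [297.8 192.3] [ 5 21 60] [638.7  63.9 152. ]
```

View pics/s9c.png

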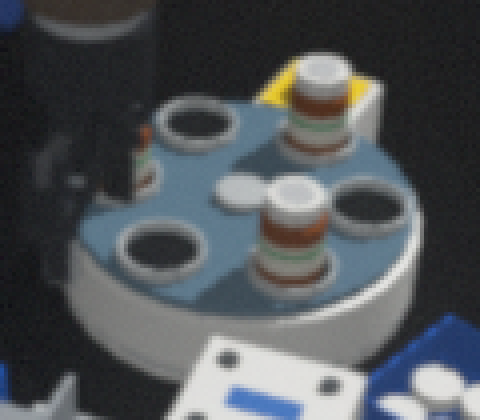

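Jar1 stands seated and upright. Now jar2.

drive_tool(
  targets=[
    [-1,-24,44,0,0],
    [-1,-48,88,0,0],
    [-1,-72,132,0,0],
    [-1,-96,176,0,0],
    [-1,-120,220,0,0],
    [-1,-144,264,0,0],
    [-1,-168,308,0,0],
    [-1,-168,308,30,0],
    [-1,-168,308,60,0],
    [-1,-168,308,80,0],
    [-1,-168,308,80,0],
    [-1,-168,308,80,0],
  ],
)

```text
clock: 20.25
position: [458.7, -385.2, 128.6]
ee_rot: [0.997, 0.08, -0.0, 0.0]
contact_force: [-0.4, -0.1, 1.0]
gripper_width: 85.7
grasp_force: 0.0
```

Run:
```python
from h import *
st((454.5,-389.5,17))
from m import blobs
im=shot('scene','s10')
for c,s in blobs(im,(0,0,120),(180,60,255),150,250,300,330,40): print(c,s,onz('scene',*c,74))
im=im[255:315,170:215]; h=cv2.cvtColor(im,cv2.COLOR_BGR2HSV)
m=cv2.inRange(h,(3,130,60),(18,255,255)); ys,xs=np.nonzero(m); print('brown',xs.min()+170,xs.max()+170,ys.min()+255,ys.max()+255,len(xs)); print(proj('scene',[[454.5,-389.5,54],[454.5,-389.5,0]]))
```

```text
t 20.25 pos [ 458.7 -385.2  128.6] yaw 9.2 F [-0.4 -0.1  1. ] w 85.7 gf 0.0 j6 2.16
d [ -4.8   3.5 111.6]
[186.4 278. ] [176 269  24  19 311] [ 457.  -391.8   74. ]
[195.6 294.7] [183 284  20  18  94] [ 506.9 -415.3   74. ]
[294.7 307.6] [289 289  11  40 361] [ 716.8 -330.1   74. ]
brown 187 197 282 291 42
[[188.1 282. ]
 [192.7 295. ]]
```

drive_tool(
  targets=[
    [-1,-4,4,0,0],
    [-1,-4,4,30,0],
    [-1,-4,4,60,0],
    [-1,-4,4,90,0],
    [-1,-4,4,108,0],
    [-1,-4,4,112,0],
    [-1,-4,4,112,0],
    [1,-4,4,112,0],
    [1,-4,4,112,0],
    [1,-4,4,112,0],
    [1,-4,4,112,0],
    [1,-4,4,112,0],
  ],
)

```text
clock: 21.5
position: [456.1, -390.5, 18.2]
ee_rot: [0.997, 0.08, 0.001, 0.001]
contact_force: [-1.0, 0.1, 6.8]
gripper_width: 48.5
grasp_force: 62.0
```

drive_tool(
  targets=[
    [1,0,0,0,0],
    [1,0,0,-15,0],
    [1,0,0,-50,0],
    [1,0,0,-100,0],
    [1,0,0,-150,0],
    [1,0,0,-180,0],
    [1,0,0,-180,0],
    [1,0,0,-180,0],
  ],
)

```text
clock: 22.3
position: [454.4, -389.0, 196.2]
ee_rot: [0.997, 0.079, 0.0, -0.0]
contact_force: [-1.4, 0.3, -2.8]
gripper_width: 48.6
grasp_force: 61.8
```

Run:
```python
from h import *
st((575,-69,198))
from m import blobs
im=shot('scene','s11'); p=arm.read_state()['position']; q=proj('scene',[[*p[:2],p[2]-18],p])
print(q); u,v=map(int,q[0]); 
h=cv2.cvtColor(im,cv2.COLOR_BGR2HSV)[v-15:v+20,u-25:u+25]; m=cv2.inRange(h,(3,130,60),(18,255,255)); ys,xs=np.nonzero(m); print('brown',xs.min()+u-25,xs.max()+u-25,ys.min()+v-15,ys.max()+v-15)
for r in range(35):
    k=np.nonzero(m[r])[0]
    if len(k): print(r+v-15,k.min()+u-25,k.max()+u-25)
```

```text
t 22.3 pos [ 454.4 -389.   196.2] yaw 9.1 F [-1.4  0.3 -2.8] w 48.6 gf 61.8 j6 2.17
d [ 169.7 -296.9   -1.4]
[[176.2 247.8]
 [174.3 242.2]]
brown 166 186 232 255
232 176 183
233 174 182
234 172 182
235 168 182
236 166 181
237 167 180
238 167 180
239 168 179
240 169 177
241 169 175
242 170 174
247 186 186
248 186 186
249 185 185
250 184 184
251 183 183
252 181 181
253 179 180
254 171 175
255 173 175
```

drive_tool(
  targets=[
    [1,24,-42,0,0],
    [1,48,-84,0,0],
    [1,72,-126,0,0],
    [1,97,-169,0,0],
    [1,121,-211,0,0],
    [1,145,-254,0,0],
    [1,170,-297,0,0],
    [1,170,-297,40,0],
    [1,170,-297,85,0],
    [1,170,-297,100,0],
    [1,170,-297,100,0],
    [1,170,-297,100,0],
  ],
)

```text
clock: 23.55
position: [575.2, -69.5, 95.4]
ee_rot: [0.997, 0.08, -0.001, 0.0]
contact_force: [0.6, -0.3, -1.2]
gripper_width: 48.6
grasp_force: 62.2
```

Run:
```python
from h import *
st((575.8,-69.3,37))
im=shot('scene','s12'); h=cv2.cvtColor(im,cv2.COLOR_BGR2HSV)
for f in('s4','s12'):
    h=cv2.cvtColor(cv2.imread(f'pics/{f}.png'),cv2.COLOR_BGR2HSV)[190:222,285:320]; m=cv2.inRange(h,(3,120,50),(20,255,255)); ys,xs=np.nonzero(m)
    print(f,xs.min()+285,xs.max()+285,ys.max()+190)
```

```text
t 23.55 pos [575.2 -69.5  95.4] yaw 9.1 F [ 0.6 -0.3 -1.2] w 48.6 gf 62.2 j6 1.57
d [ 0.8 -0.1 58.4]
s4 295 310 217
s12 297 311 217
```

drive_tool(
  targets=[
    [1,0.5,0,20,0],
    [1,0.5,0,40,0],
    [1,0.5,0,48,0],
    [1,0.5,0,52,0],
    [1,0.5,0,55,0],
    [1,0.5,0,58,0],
    [1,0.5,0,58,0],
  ],
)

```text
clock: 24.3
position: [576.2, -69.3, 38.6]
ee_rot: [0.997, 0.08, 0.0, -0.0]
contact_force: [0.3, -0.2, -1.7]
gripper_width: 48.9
grasp_force: 62.1
```

drive_tool(
  targets=[
    [1,0,0,1,0],
    [1,0,0,2,0],
    [1,0,0,3,0],
    [1,0,0,3,0],
  ],
)

```text
clock: 24.7
position: [576.3, -69.3, 36.3]
ee_rot: [0.997, 0.08, 0.0, 0.0]
contact_force: [-1.3, 0.9, 4.6]
gripper_width: 49.0
grasp_force: 62.7
```

Floor contact at the same height as before. Release, go behind, push.

drive_tool(
  targets=[
    [-1,0,0,0,0],
    [-1,0,0,0,0],
    [-1,0,0,0,0],
    [-1,0,0,0,0],
    [-1,0,0,-20,0],
    [-1,0,0,-60,0],
    [-1,0,0,-110,0],
    [-1,-50,0,-120,0],
    [-1,-100,0,-120,0],
    [1,-145,0,-120,0],
    [1,-145,0,-120,0],
    [1,-145,0,-120,0],
  ],
)

```text
clock: 25.9
position: [432.5, -92.5, 156.0]
ee_rot: [0.997, 0.08, 0.001, 0.0]
contact_force: [0.4, 0.3, 0.1]
gripper_width: 44.0
grasp_force: 0.0
```

Run:
```python
from h import *
from m import blobs
im=shot('scene','s13'); st((575.8-143*.987,-69.3-143*.159,41))
a=cv2.imread('pics/s6.png'); d=cv2.absdiff(a,im)[165:255,285:320].max(2); print('diff to first placement',d.mean(),d.max())
for f in('s6','s13'):
    h=cv2.cvtColor(cv2.imread(f'pics/{f}.png'),cv2.COLOR_BGR2HSV)[195:240,285:320]; m=cv2.inRange(h,(3,120,50),(20,255,255)); ys,xs=np.nonzero(m)
    print(f,xs.min()+285,xs.max()+285,ys.min()+195,ys.max()+195)
```

```text
t 25.95 pos [433.6 -92.3 156. ] yaw 9.1 F [0.4 0.2 0.5] w 36.3 gf 0.0 j6 1.57
d [  0.8  -0.2 115. ]
diff to first placement 4.005714285714285 51
s6 294 311 214 222
s13 295 311 214 222
```

Placement matches the first one. Same push as before.

drive_tool(
  targets=[
    [1,0,-0.5,45,0],
    [1,0,-0.5,90,0],
    [1,0,-0.5,115,0],
    [1,0,-0.5,115,0],
    [1,20,-0.5,115,0],
    [1,32,-0.5,115,0],
    [1,42,-0.5,115,0],
    [1,52,-0.5,115,0],
    [1,60,-0.5,115,0],
    [1,68,-0.5,115,0],
  ],
)

```text
clock: 26.95
position: [499.2, -81.2, 40.4]
ee_rot: [0.997, 0.079, -0.001, -0.0]
contact_force: [-4.7, 0.0, 3.2]
gripper_width: 0.3
grasp_force: 2.4
```

drive_tool(
  targets=[
    [1,8,0,0,0],
    [1,16,0,0,0],
    [1,24,0,0,0],
    [1,32,0,0,0],
    [1,40,0,0,0],
    [1,48,0,0,0],
    [1,56,0,0,0],
    [1,64,0,0,0],
    [1,72,0,0,0],
    [1,80,0,0,0],
    [1,85,0,0,0],
    [1,85,0,0,0],
  ],
)

```text
clock: 28.15
position: [582.5, -67.9, 40.1]
ee_rot: [0.997, 0.079, -0.002, 0.0]
contact_force: [-5.4, -0.6, 3.9]
gripper_width: -0.3
grasp_force: 3.5
```

drive_tool(
  targets=[
    [1,3,0,0,0],
    [1,6,0,0,0],
    [1,9,0,0,0],
    [1,9,0,0,0],
  ],
)

```text
clock: 28.55
position: [583.8, -67.7, 39.7]
ee_rot: [0.997, 0.079, -0.01, 0.0]
contact_force: [-20.6, -0.4, 16.7]
gripper_width: -0.0
grasp_force: 10.7
```

Home again. Controlled return, then regrip.

drive_tool(
  targets=[
    [1,-12,0,0,0],
    [1,-24,0,0,0],
    [1,-36,0,0,0],
    [1,-48,0,0,0],
    [1,-60,0,0,0],
    [1,-72,0,0,0],
    [1,-84,0,0,0],
    [1,-96,0,0,0],
    [1,-106,0,0,0],
    [1,-116,0,0,0],
    [1,-126,0,0,0],
    [1,-150,0,0,0],
  ],
)

```text
clock: 29.75
position: [448.5, -89.4, 41.5]
ee_rot: [0.997, 0.081, 0.004, 0.0]
contact_force: [0.5, 0.4, 0.3]
gripper_width: -0.2
grasp_force: 0.0
```

drive_tool(
  targets=[
    [-1,0,0,-50,0],
    [-1,0,0,-100,0],
    [-1,0,0,-120,0],
    [-1,0,0,-120,0],
  ],
)

```text
clock: 30.15
position: [448.9, -89.5, 165.3]
ee_rot: [0.997, 0.08, 0.007, 0.0]
contact_force: [0.4, 0.2, -0.6]
gripper_width: 57.7
grasp_force: 0.0
```

Run:
```python
from h import *
im=shot('scene','s14'); st((574.5,-69.3,36.5))
def edge(f):  # row of cap's upper edge and brown span along the jar column
    g=cv2.imread(f'pics/{f}.png'); c=cv2.cvtColor(g,cv2.COLOR_BGR2GRAY)[195:225,300:305].mean(1); return c.round().astype(int)
for f in('s13','s7','s14'): print(f,edge(f))
```

```text
t 30.2 pos [447.  -89.5 162.8] yaw 9.2 F [-0.9 -0.2 -0.6] w 65.3 gf 0.0 j6 1.57
d [128.    0.3 127.5]
s13 [ 46  37  33  32  33  35  71 145 203 203 193 191 191 191 192 197 211 209
 164 135 129 123  98  73  60  57  57  58  69  99]
s7 [ 47  37  31  31  33  33  34  36  91 170 205 198 192 191 191 192 191 196
 215 205 156 131 123 106  75  60  59  58  74 107]
s14 [ 47  38  32  32  33  33  34  37  76 150 203 202 194 190 191 190 191 198
 208 207 165 137 128 117  83  61  56  57  71 101]
```

Cap profile matches the first sealed jar.

drive_tool(
  targets=[
    [-1,45,0.5,0,0],
    [-1,90,0.5,0,0],
    [-1,130,0.5,0,0],
    [-1,130,0.5,40,0],
    [-1,130,0.5,85,0],
    [-1,130,0.5,115,0],
    [-1,130,0.5,125,0],
    [-1,130,0.5,125,0],
    [1,130,0.5,125,0],
    [1,130,0.5,125,0],
    [1,130,0.5,125,0],
    [1,130,0.5,125,0],
  ],
)

```text
clock: 31.4
position: [574.6, -69.6, 37.5]
ee_rot: [0.997, 0.08, 0.002, 0.0]
contact_force: [-0.7, 1.0, 6.2]
gripper_width: 48.8
grasp_force: 61.9
```

drive_tool(
  targets=[
    [1,0,0,0,0],
    [1,0,0,-15,0],
    [1,0,0,-50,0],
    [1,0,0,-100,0],
    [1,0,0,-150,0],
    [1,0,0,-180,0],
    [1,0,0,-180,0],
    [1,0,0,-180,0],
  ],
)

```text
clock: 32.2
position: [572.5, -69.6, 215.6]
ee_rot: [0.997, 0.079, 0.0, -0.001]
contact_force: [-0.4, 0.1, -1.8]
gripper_width: 48.4
grasp_force: 63.5
```

Run:
```python
from h import *
st((531.8,103,215),(532,102.5,118))
```

```text
t 32.2 pos [572.5 -69.6 215.6] yaw 9.1 F [-0.4  0.1 -1.8] w 48.4 gf 63.5 j6 1.57
d [ -12.9 -176.9    0.7]
d [ -12.8 -176.2   97.7]
```

drive_tool(
  targets=[
    [1,-3,-44,0,0],
    [1,-6,-88,0,0],
    [1,-9,-132,0,0],
    [1,-12,-176,0,0],
    [1,-12,-176,40,0],
    [1,-12,-176,80,0],
    [1,-12,-176,97,0],
    [1,-12,-176,97,0],
    [1,-12,-176,97,0],
  ],
)

```text
clock: 33.1
position: [532.9, 101.8, 117.5]
ee_rot: [0.997, 0.08, -0.001, 0.001]
contact_force: [-0.3, 0.7, -1.0]
gripper_width: 48.8
grasp_force: 63.6
```

Run:
```python
from h import *
st((532,102.7,99))
im=shot('scene','s15'); q=proj('scene',[[531.8,103,80],[531.8,103,98],[531.8-29,103-10,98]]); print(q)
h=cv2.cvtColor(im,cv2.COLOR_BGR2HSV)[155:190,300:345]; m=cv2.inRange(h,(3,120,50),(20,255,255))
for r in range(8,35):
    k=np.nonzero(m[r])[0]
    if len(k): print(r+155,k.min()+300,k.max()+300,end='; ')
```

```text
t 33.1 pos [532.9 101.8 117.5] yaw 9.1 F [-0.3  0.7 -1. ] w 48.8 gf 63.6 j6 1.24
d [-0.7 -1.1 18.5]
[[319.9 173.1]
 [320.  168.4]
 [310.  167.1]]
171 315 326; 172 316 324; 173 318 322;
```

drive_tool(
  targets=[
    [1,-0.5,-1,6,0],
    [1,-0.5,-1,12,0],
    [1,-0.5,-1,15,0],
    [1,-0.5,-1,17,0],
    [1,-0.5,-1,17,0],
  ],
)

```text
clock: 33.65
position: [532.5, 102.9, 101.1]
ee_rot: [0.997, 0.08, -0.0, 0.0]
contact_force: [0.2, -0.4, -2.4]
gripper_width: 48.6
grasp_force: 63.6
```

drive_tool(
  targets=[
    [1,0,0,1,0],
    [1,0,0,2,0],
    [1,0,0,3,0],
    [1,0,0,3,0],
  ],
)

```text
clock: 34.05
position: [532.8, 103.1, 99.5]
ee_rot: [0.997, 0.08, 0.0, 0.0]
contact_force: [-2.7, -0.3, 5.6]
gripper_width: 48.6
grasp_force: 64.4
```

drive_tool(
  targets=[
    [-1,0,0,-1,0],
    [-1,0,0,-1,0],
    [-1,0,0,-1,0],
    [-1,0,0,-1,0],
    [-1,0,0,-25,0],
    [-1,0,0,-70,0],
    [-1,0,0,-115,0],
    [-1,0,0,-120,8],
    [-1,-20,45,-120,16],
    [-1,-30,95,-120,24],
    [-1,-30,145,-120,32],
    [-1,-30,145,-120,32],
  ],
)

```text
clock: 35.25
position: [525.8, -49.3, 218.3]
ee_rot: [0.979, -0.202, 0.0, 0.0]
contact_force: [0.2, 0.3, -0.5]
gripper_width: 85.5
grasp_force: 0.0
```

Run:
```python
from h import *
st((528.3,379,150))
im=shot('scene','s16'); t=shot('top','t16')
cv2.imwrite('pics/f.png',np.hstack([cv2.resize(im[110:260,265:400],None,fx=3,fy=3,interpolation=3),cv2.resize(t[175:290,170:285],None,fx=3,fy=450/115,interpolation=3)]))
```

```text
t 35.25 pos [525.8 -49.3 218.3] yaw -23.3 F [ 0.2  0.3 -0.5] w 85.5 gf 0.0 j6 0.95
d [-167.5 -394.3   68. ]
```

View pics/f.png

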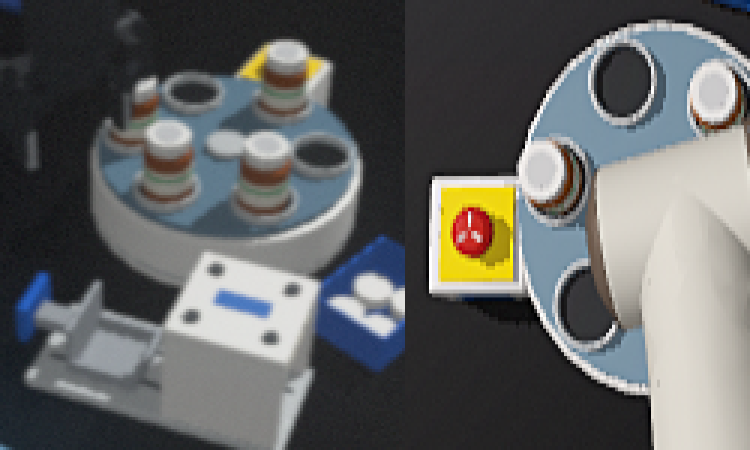

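Both jars stand sealed in seats, slide empty and at rest, stop clear. Move to the stop with the fingers closing along x.

drive_tool(
  targets=[
    [-1,-18,-43,0,8],
    [-1,-36,-86,0,16],
    [-1,-54,-129,0,24],
    [-1,-73,-172,0,32],
    [-1,-92,-216,0,40],
    [-0.5,-110,-260,0,42],
    [-0.5,-129,-304,0,42],
    [-0.5,-148,-349,0,42],
    [-0.5,-167,-394,0,42],
    [-0.5,-167,-394,30,42],
    [-0.5,-167,-394,30,42],
    [-0.5,-167,-394,30,42],
  ],
)

```text
clock: 36.55
position: [524.3, 383.3, 187.7]
ee_rot: [0.845, -0.535, 0.0, 0.001]
contact_force: [0.7, 0.6, 0.2]
gripper_width: 64.2
grasp_force: 0.0
```

Run:
```python
from h import *
st((528.5,378.7,84))
```

```text
t 36.55 pos [524.3 383.3 187.7] yaw -64.8 F [0.7 0.6 0.2] w 64.2 gf 0.0 j6 -0.44
d [  5.8  -2.  103.8]
```

drive_tool(
  targets=[
    [-0.5,6,-2,30,0],
    [-0.5,6,-2,70,0],
    [-0.5,6,-2,95,0],
    [-0.5,6,-2,105,0],
    [-0.5,6,-2,109,0],
    [-0.5,6,-2,109,0],
  ],
)

```text
clock: 37.15
position: [530.5, 378.8, 80.9]
ee_rot: [0.844, -0.536, 0.0, -0.001]
contact_force: [-0.5, -0.2, -0.5]
gripper_width: 63.6
grasp_force: 0.0
```

drive_tool(
  targets=[
    [1,0,0,0,0],
    [1,0,0,0,0],
    [1,0,0,0,0],
    [1,0,0,0,0],
    [1,0,0,0,0],
  ],
)

```text
clock: 37.65
position: [529.6, 378.6, 81.8]
ee_rot: [0.844, -0.536, 0.0, -0.001]
contact_force: [-3.0, -1.4, 6.1]
gripper_width: 36.3
grasp_force: 59.5
```

drive_tool(
  targets=[
    [1,0,0,0,6],
    [1,0,0,0,12],
    [1,0,0,0,18],
    [1,0,0,0,24],
    [1,0,0,0,24],
  ],
)

```text
clock: 38.15
position: [529.0, 378.5, 81.8]
ee_rot: [0.714, -0.7, 0.0, -0.0]
contact_force: [-4.7, -1.0, 7.0]
gripper_width: 36.6
grasp_force: 59.6
```

Run:
```python
from h import *
st(); np.set_printoptions(precision=3); print(arm.read_state()['wrist_torque'])
```

```text
t 38.15 pos [529.  378.5  81.8] yaw -88.9 F [-4.7 -1.   7. ] w 36.6 gf 59.6 j6 -0.85
[-0.408  1.377  0.235]
```

Torque 0.235 N m at 24° shows the head is turning with the grip. Continue to 46°, then release.

drive_tool(
  targets=[
    [1,0,0,0,6],
    [1,0,0,0,12],
    [1,0,0,0,18],
    [1,0,0,0,22],
    [1,0,0,0,22],
    [1,0,0,0,22],
  ],
)

```text
clock: 38.75
position: [528.6, 378.5, 81.7]
ee_rot: [-0.568, 0.823, 0.0, -0.0]
contact_force: [-6.8, -0.9, 7.1]
gripper_width: 36.6
grasp_force: 59.6
```

drive_tool(
  targets=[
    [-0.3,0,0,0,0],
    [-0.3,0,0,0,0],
    [-0.3,0,0,0,0],
    [-0.3,0,0,0,0],
    [-0.3,0,0,-30,0],
    [-0.3,0,0,-80,0],
    [-0.3,0,0,-130,0],
    [-0.3,-50,0,-140,0],
    [-0.3,-100,0,-140,0],
    [-0.3,-120,0,-140,0],
  ],
)

```text
clock: 39.75
position: [573.1, 493.6, 219.0]
ee_rot: [-0.568, 0.823, 0.0, 0.001]
contact_force: [0.4, 0.4, -1.2]
gripper_width: 55.4
grasp_force: 0.0
```

Run:
```python
from caps import *
st(); t=shot('top','t20')
for f in('top0','t2','t16','t20'):
    for c,s in blobs(cv2.imread(f'pics/{f}.png'),(0,150,90),(8,255,255),170,210,212,260,20): print(f,c,s[2:])
```

```text
t 39.75 pos [573.1 493.6 219. ] yaw -110.8 F [ 0.4  0.4 -1.2] w 55.4 gf 0.0 j6 -1.29
top0 [191.4 233.7] [11 12 71]
t2 [192.4 233.6] [11 11 70]
t16 [192.3 233.9] [11 13 76]
t20 [191.6 233.5] [12 11 70]
```

Run:
```python
from caps import *
I=lambda f:cv2.imread(f'pics/{f}.png').astype(int)
n=I('t20')
for f in('top0','t2','t16'): print(f,np.abs(I(f)-n)[226:242,183:201].mean().round(2))
for c,s in blobs(cv2.imread('pics/t20.png'),(0,0,150),(180,45,255),205,180,300,275,60): print(c,s[2:],onz('top',*c,152))
g=lambda f:cv2.resize(cv2.imread(f'pics/{f}.png'),None,fx=1,fy=1)
d=np.abs(I('top0')-n).max(2)
for nm,(x0,y0,x1,y1) in dict(sealedB=(206,205,234,235),sealedA=(250,245,278,275),tub=(258,140,305,182),slide=(320,200,365,252),bottle=(402,155,437,190)).items(): print(nm,d[y0:y1,x0:x1].mean().round(2),d[y0:y1,x0:x1].max())
print('seat proj',proj('top',[[626.7,136.5,152],[531.8,103,152]]))
```

```text
top0 2.85
t2 18.89
t16 18.81
[246.9 216.2] [  95   95 1086] [571.4 208.1 152. ]
[252.7 226.1] [ 14  16 172] [543.1 191.3 152. ]
[283.6 230.2] [ 21  23 271] [530.6 104.  152. ]
[261.  257.3] [ 15  15 108] [455.6 166.8 152. ]
sealedB 10.78 95
sealedA 38.4 97
tub 2.11 8
slide 3.32 100
bottle 2.26 7
seat proj [[272.3 196.7]
 [284.  229.8]]
```

```bash
python3 -c "
from bench import arm
print(arm.job_done())"
```

```text
the job is handed in; nothing more can be done
None
```

I handed the job in at about 40 s; `job_done` gave no verdict. By my last camera checks, both jars from the mat are sealed and standing in ring seats, the stop button was latched and then turned to spring up, and the slide is empty and back at rest.

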